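Feed the tea caddy home along the crate's guide rail with the push stick

TASK

Set the aluminium tea caddy down just outside the mouth of the low teak crate, lengthwise and flush against the wooden guide rail in line with the opening, and let go of it. Get the push stick out from under the footed stand, put it down and take it again by its upright grip, and with its broad head feed the caddy along the rail, pressed against the rail all the way and with no hand on it, until it is fully home against the back board of the crate. Then draw the stick back out, lay it on the table in front of the crate and let go, leaving everything else where it stands.

Things in the scene. Friction and masses are not known exactly. Their poses are not given: they have to be found in the camera images.
- crate: Fixed low dark teak crate on its side, open in front, no floor (the table is its floor). Origin: on the table, on the guide rail's guiding face, at the mouth. x = feeding direction into the crate, z up; the caddy travels on the -y side of the rail. Roof of three cross slats with 40 mm gaps, underside 100, top 112 mm up, x 0 to 185, y -193 to 33 mm. Near side wall at y = -176 mm.
- rail_end (a point): Outer end of the straight wooden guide rail of the crate, at the foot of its guiding face; axes as the crate's. The rail is 16 mm thick (to +y), 25 mm high and runs from here 190 mm to the mouth and on along x to the back board.
- home (a point): Where the caddy's centre belongs when home: 115 mm inside the mouth, 30 mm off the rail face (touching it), 35 mm up; axes as the crate's. The back board's face, the stop, is 55 mm further along x. The caddy's rear then lies 60 mm inside the mouth, under the roof.
- stand: Fixed footed teak stand: a board 170 x 200 mm (x, y), underside 80, top 92 mm up, on four corner legs (160 mm clear between them across y), a cardboard box on its back part. Origin: on the table at the middle of its open edge; x points outward from that edge (board from x = -170 to 0 mm), z up. The push stick's upright grip lies under it, the head sticks out by 105 to 120 mm.
- caddy_center (a point): Centre (35 mm up) of the loose aluminium tea caddy, a closed box 110 mm long (its x), 60 mm wide (its y), 70 mm high (z up), 0.2 to 0.45 kg. Either end may go first. It stands in one of two places near the robot, the red jar in the other.
- stick_shaft (a point): Point on the shaft of the loose wooden push stick, 11 mm up, 42 mm behind the head's front face; within reach while stowed. Stick: 200 mm long along x (which points to the head), z up, 0.1 kg. Shaft 18 wide, 22 mm high; head: a cross bar 16 long (x), 50 wide, 36 mm high; upright grip at the rear end: 40 long (x), 18 wide, 60 mm high. All stand on the table.
- stick_head (a point): Middle of the front face of the push stick's head, 18 mm up; axes as the stick's.
- stick_grip (a point): Point in the upright grip of the push stick, 45 mm up, on its mid-line, 180 mm behind the front face of the head and 138 mm behind the shaft point; axes as the stick's.
- jar: Bystander: red plastic jar with a twist cap, 68 mm across, 95 mm high; origin at the centre of its underside.
- cup_a: Bystander: small clear glass tea cup in the crate beside the caddy's way, 54 mm across, 75 mm high; origin at the centre of its underside.
- cup_b: Bystander: second tea cup like the first, deeper in the crate; origin at the centre of its underside.
- pot: Bystander: copper-coloured aluminium coffee pot, 88 mm across, 85 mm high, handle 120 mm out along its x; beyond the rail. Origin at the centre of its underside.
- mould: Bystander: terracotta-coloured baking mould 100 x 150 x 34 mm beyond the rail; origin at the centre of its underside.
- spoon: Bystander: spoon 150 mm long, lying on the table at the left front.
- bowl: Bystander: white bowl 100 mm across, 50 mm high, beyond the crate; origin at the centre of its underside.

How it is judged:
On the way, in this order (a step that is already met when the one before it is completed fails the run):
1. the caddy stands outside the mouth, flush against the rail, let go (y of caddy_center in the frame of crate between -0.036 and -0.02 m and angle between the x axis of caddy_center and the x axis of crate, either way round below 0.08 rad and contact force between the fingers and caddy below 0.1 N and x of caddy_center in the frame of crate between -0.165 and -0.045 m and height (world z) of caddy_center below 0.042 m and linear speed of caddy below 0.02 m/s), for 0.2 s.
2. the caddy is part-way into the crate, against the rail, with the head of the stick, held by its upright grip, behind it (y of caddy_center in the frame of crate above -0.036 m and angle between the x axis of caddy_center and the x axis of crate, either way round below 0.08 rad and contact force between the fingers and caddy below 0.1 N and x of caddy_center in the frame of crate above 0.02 m and distance between stick_head and caddy_center below 0.078 m and distance between the grasp point and stick_grip below 0.05 m), for 0.05 s.
At the end, for the whole second after the job is handed in: The caddy stands home in the crate: within 8 mm of the back board, within 6 mm of the rail, turned no more than 0.08 rad from it, upright and at rest; the push stick lies on the table, at rest, wholly outside the crate on the side of its mouth (y of caddy_center in the frame of crate above -0.036 m and angle between the x axis of caddy_center and the x axis of crate, either way round below 0.08 rad and x of caddy_center in the frame of crate above 0.107 m and angle between caddy_center's own z axis and vertical below 0.06 rad and height (world z) of caddy_center below 0.042 m and linear speed of each of caddy, stick below 0.01 m/s and x of each of stick_head, stick_grip in the frame of crate below 0 m and height (world z) of stick_shaft below 0.04 m and height (world z) of stick_grip below 0.06 m); the robot touches nothing.
It fails at once if the caddy leaves the rail by more than 10 mm while its nose is in the crate (x of caddy_center in the frame of crate above -0.03 m and height (world z) of caddy_center below 0.06 m and y of caddy_center in the frame of crate below -0.04 m).
It fails at once if the hand or arm touches the caddy while its nose is in the crate (x of caddy_center in the frame of crate above -0.03 m and height (world z) of caddy_center below 0.06 m and contact force between any of the fingers, the arm and caddy above 0.5 N).
It fails at once if a tea glass is shifted by more than 15 mm or tipped (distance of any of cup_a, cup_b from where it was at the start of the episode above 0.015 m or angle between any of cup_a, cup_b's own z axis and vertical above 0.3 rad).
It fails at once if the jar, pot, mould, spoon or bowl is shifted by more than 15 mm or tipped (distance of any of jar, pot, mould, spoon, bowl from where it was at the start of the episode above 0.015 m or angle between any of jar, pot, mould, bowl's own z axis and vertical above 0.3 rad).
It also fails if it takes over 59 s, if anything falls off the work surface, if the arm or the gripper's body presses on something with over 40 N, if the wrist force passes 120 N, or if a joint passes its speed limit or range.

ROBOT

A 6-joint arm with a two-finger parallel gripper is mounted at the origin on the work surface. World frame = base frame: x ahead of the robot, y to its left, z up, the work surface at z = 0. Lengths are in m, angles in rad, forces in N, time in s.
With the tool pointing down it reaches from about 0.35 to 0.775 m from the base axis. Payload 7.3 kg.
Tool frame: the origin (TCP) lies on the mounting face of the last link; the fingertips stand 178 mm ahead of it and the grasp point (between the pads) lies 159 mm ahead of it; z points along the fingers, x is the direction in which the jaws open and shut, and the axes are right-handed (so a half turn about z gives the same grasp; the last joint's range is limited). The gripper opens to 92 mm and grips with 3 to 60 N. Pads are 19 mm wide; open, the fingers measure 130 mm over their backs; the gripper's body (75 mm by 190 mm) begins 47 mm behind the grasp point.
Start: joints at [-1.262, 0.342, 1.524, -0, 1.275, -0.146], TCP at [0.231, -0.472, 0.405] pointing down, gripper open.
Joint ranges: [-2.53, 2.53], [-0.77, 2.02], [0.04, 2.7], [-1, 4.14], [0.28, 2.66], [-3.11, 3.11]. Speed limits (rad/s): [2.57, 2.57, 3.14, 3.14, 3.14, 3.14].

INTERFACE

Orientations are given as a unit quaternion [w, x, y, z].
In Python, from station import read_state, camera, calibration, finish_job, recognise, trace gives the robot as it stands.
- The arm moves only by the tool servo_tool, never from a script. Its argument "moves" is a list of rows, each an object of numbers: "ax", "ay", "az": the turn, a rotation vector about the tool's x, y, z in degrees; "dx", "dy", "dz": the shift along the tool's x, y, z in cm; "hand": the finger opening in cm, from 0 to 9.18. A call has 1 to 12 rows; each row is the pose to reach, as a shift and turn from the pose commanded when the call began, along the tool's axes at that moment; what a row does not reach only later rows make up. A row lasts 1/8 s, in which the tool goes at most 62.5 mm and 10.7 degrees, less where a joint would pass 70% of its speed; a pose out of reach is approached as far as the arm can. A call with a gripper value outside its range is refused whole. The fingers move at their own pace and stop on an object; "force" is the grip in N (left out, the last holds). Time passes only in rows, so rows that repeat a pose let the fingers close. It gives the time, the measured TCP pose, the force and the opening at its end, in the units of the state.
- read_state(): the state, without advancing time (a new reading comes with each control period).
- camera(name): name is "scene" or "top" or "wrist"; returns (picture, depth): 420x560x3 uint8, blue, green, red; 420x560 float32, m along the optical axis (not along the pixel's ray), 0 where there is no reading.
- calibration(name): a dict with "intrinsics" (3x3 intrinsics, pixels), "extrinsics" (4x4, takes a point from world to camera coordinates); the wrist camera has in their place "T_tool_cam" (4x4, takes a point from camera to tool coordinates, whose origin is the TCP and whose axes are the tool frame's). Camera axes: x right, y down, z forward; pixel columns grow to the right and rows downward; lengths in m; the calibration is good to about 2 mm. The wrist camera is an equidistant fisheye: a pixel r from the principal point sees the ray r / f radians off the axis. A picture is of the moment at which its call begins: read the wrist's pose just before it. calibration takes no time and is no camera call.
- finish_job(): hands the job in, once; it reports no verdict.
Trained networks look in the newest picture that a camera, given by its name, has taken for a name from the list of things; names that differ only in an ending like _2 or _b are one class to them, and where a whole thing is asked for, a point or a joint stands for the part that bears it (a point fixed in the world has none). Each returns a list of dicts, best first, with "confidence" (0 to 1); they miss things now and then, are a little off and sometimes report something else, mostly with a low value. They report only what shows in the picture. A call takes as long as a camera call.
- recognise(camera, name): "centre" ([row, column] in pixels, amid what is visible of it).
- trace(camera, name): "pixels" (420x560 bool, what is visible of it) and "centre" ([row, column] in pixels, amid what is visible of it).
The state is a dict: "time_s": time; "joints": joint angles; "qvel": joint speeds; "effort": joint torques, N m; "eef_pos": TCP position; "ee_rot": TCP orientation; "wrist_force": force on the tool from outside, world axes, zero at the start; "ft_torque": the same for the moment, N m; "gripper_width": opening from 0.0 (shut) to 1.0 (fully open).
Only numpy, scipy, OpenCV 4.12 (cv2) and the standard library are available. Lean on these libraries where they do the work, as an engineer would, in place of code of your own. Each camera call takes 0.05 s, during which the arm holds its last target. There are 200 camera calls.

## Working session

There is one attempt and no reset: what is moved stays moved. The work goes in short steps, Python scripts to look and compute and a tool call to move; the robot and the scene stay as the last step left them, time stands still between calls to the robot, and variables do not carry over. Pictures are saved under pics/ and viewed, about 8 in all and at most 12, crops included, and the job is handed in when it is done.

Besides the shell and the picture viewer there is one more tool, called after "Request:" as name(argument=value, ...), one argument or row to a line, values as JSON. servo_tool: Moves the arm, as the interface text tells. Its arguments: {"type":"object","properties":{"moves":{"type":"array"},"force":{"type":"number"}},"required":["moves"]}

```bash
ls; mkdir -p pics; python3 - <<'E'
from station import *
import cv2,numpy as np
s=read_state(); print({k:np.round(v,3) for k,v in s.items()})
a,d=camera("top"); b,e=camera("scene")
for n in("top","scene"):
    c=calibration(n); print(n,np.round(c["intrinsics"],1).tolist(),np.round(c["extrinsics"],3).tolist())
print(calibration("wrist"))
np.savez("v0.npz",a=a,d=d,b=b,e=e)
cv2.imwrite("pics/top0.png",cv2.resize(a,(800,600))); cv2.imwrite("pics/scene0.png",cv2.resize(b,(800,600)))
E
```

```text
pics
{'time_s': np.float64(0.0), 'joints': array([-1.262,  0.343,  1.525,  0.   ,  1.275, -0.146]), 'qvel': array([ 0.   ,  0.   ,  0.001, -0.001,  0.001, -0.001]), 'effort': array([-1.0000e-03, -4.3124e+01, -2.4422e+01,  7.2000e-02,  5.6000e-02,
       -0.0000e+00]), 'eef_pos': array([ 0.231, -0.471,  0.404]), 'ee_rot': array([-0.001,  0.848, -0.529, -0.001]), 'wrist_force': array([ 0.957,  0.307, -0.003]), 'ft_torque': array([ 0.059, -0.062, -0.054]), 'gripper_width': np.float64(1.001)}
top [[413.8, 0.0, 283.8], [0.0, 413.8, 205.3], [0.0, 0.0, 1.0]] [[-0.01, -1.0, -0.008, 0.098], [-0.998, 0.01, -0.064, 0.59], [0.064, 0.007, -0.998, 1.051], [0.0, 0.0, 0.0, 1.0]]
scene [[459.1, 0.0, 275.0], [0.0, 459.1, 201.3], [0.0, 0.0, 1.0]] [[0.228, 0.974, -0.007, -0.204], [0.531, -0.13, -0.837, -0.245], [-0.816, 0.188, -0.547, 1.509], [0.0, 0.0, 0.0, 1.0]]
{'intrinsics': array([[325.1922621 ,   0.        , 277.79023716],
       [  0.        , 325.1922621 , 209.43474929],
       [  0.        ,   0.        ,   1.        ]]), 'T_tool_cam': array([[ 9.99999753e-01, -4.18478585e-04, -5.64522025e-04,
         2.11243306e-04],
       [ 5.47138008e-04,  9.67781204e-01,  2.51792061e-01,
        -6.75067197e-02],
       [ 4.40964220e-04, -2.51792307e-01,  9.67781194e-01,
         1.89623703e-02],
       [ 0.00000000e+00,  0.00000000e+00,  0.00000000e+00,
         1.00000000e+00]])}
```

View pics/top0.png

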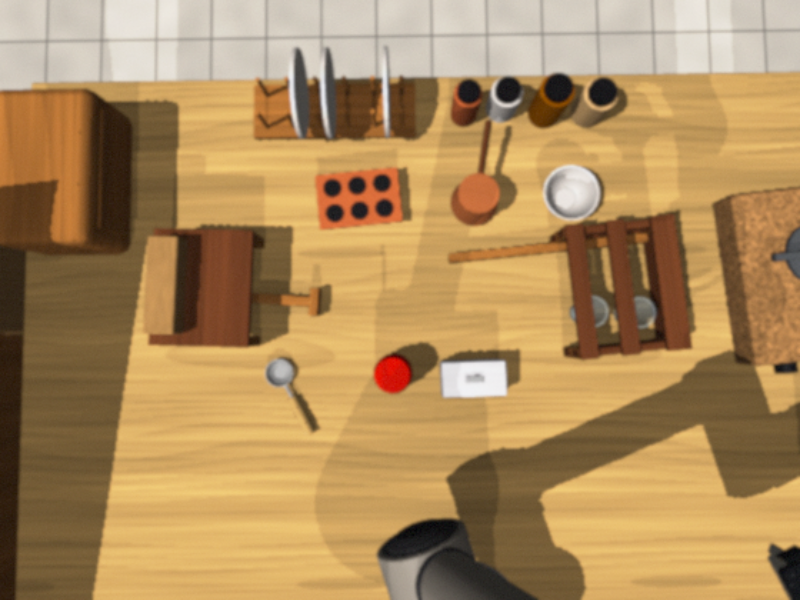

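View pics/scene0.png

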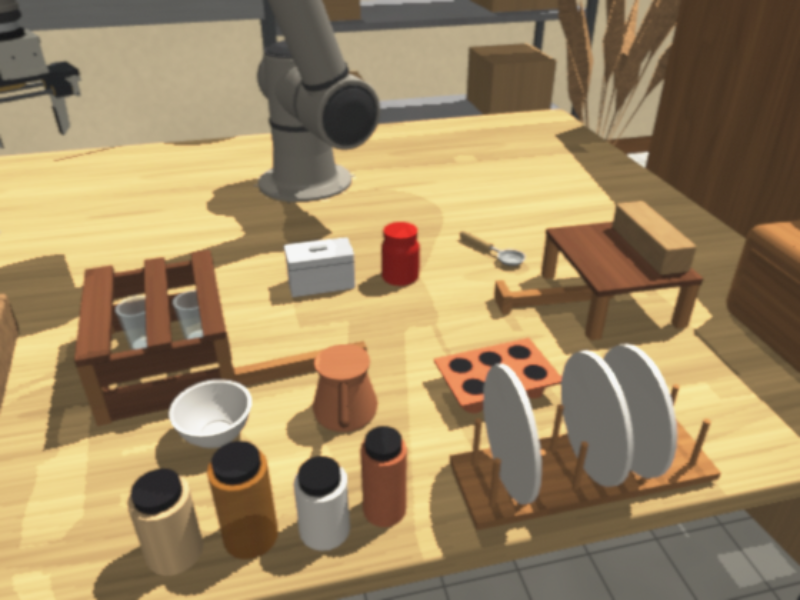

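The top view shows the caddy at about (474,378), the jar at (392,373), the stick head at (315,300) with its shaft running left under the stand, the rail from (450,257) to (570,245) and the crate at (630,285). All positions are in the 800x600 picture. The scene view agrees. Next I'll measure from depth and masks in both views.

```bash
cat > h.py <<'E'
from station import *
import cv2,numpy as np
from scipy.spatial.transform import Rotation as R
def cloud(n,d):
    c=calibration(n);K=c["intrinsics"];E=c["extrinsics"]
    v,u=np.mgrid[:420,:560]; P=np.stack([(u-K[0,2])/K[0,0]*d,(v-K[1,2])/K[1,1]*d,d],-1)
    W=(P-E[:3,3])@E[:3,:3]; W[d==0]=np.nan; return W
def rect(p):
    (c,s,a)=cv2.minAreaRect((p[:,:2]*1000).astype(np.float32)); 
    return np.round(c,1),np.round(s,1),round(a,1)
def pca(p):
    m=p.mean(0); w,V=np.linalg.eigh(np.cov(p[:,:2].T)); v=V[:,1]
    return m,np.degrees(np.arctan2(v[1],v[0]))
E
python3 - <<'E'
from h import *
for cam in("top","scene"):
    a,d=camera(cam); W=cloud(cam,d); np.save(cam+"W.npy",W)
    for n in("caddy_center","stick_shaft","jar","crate","stand","cup_a","pot","mould","bowl","spoon"):
        r=trace(cam,n)
        for o in r[:2]:
            m=o["pixels"]; p=W[m]; p=p[~np.isnan(p[:,0])]
            if len(p)<10: continue
            z=np.percentile(p[:,2],[5,50,95]); top=p[p[:,2]>z[2]-.012]
            print(cam,n,round(o["confidence"],2),len(p),"z",np.round(z*1000),"all",*rect(p),"top",*rect(top))
            np.save(f"m_{cam}_{n}.npy",p) if o is r[0] else 0
E
```

```text
top caddy_center 0.98 1150 z [56. 69. 73.] all [440.2 -27.9] [ 60.5 121.4] 1.3 top [440.1 -22.4] [ 60.3 109.6] 1.2
top stick_shaft 0.69 439 z [14. 22. 37.] all [574.6 309.6] [ 46.4 123.3] 2.5 top [579.1 308.5] [117.8  46.4] 87.5
top stick_shaft 0.63 143 z [23. 57. 75.] all [ 557.8 -228.8] [47.3 39.7] 66.5 top [ 556.5 -241.3] [44.8 18.7] 8.7
top jar 0.94 605 z [62. 94. 97.] all [449.6 117.3] [64.6 66.9] 86.9 top [449.9 116.8] [57.5 58. ] 61.8
top crate 0.84 6249 z [ 19. 110. 114.] all [ 588.4 -207.1] [252.1 426.1] 6.2 top [ 593.3 -274.5] [225.9 184.9] 5.7
top stand 0.94 6271 z [ 87.  92. 137.] all [608.8 467.2] [225.7 221.2] 88.2 top [602.6 490. ] [ 51.1 159.3] 88.4
top cup_a 0.6 263 z [ 7. 55. 76.] all [ 542.4 -318.5] [71.5 46.2] 47.3 top [ 551.6 -316.9] [52.1 32.2] 4.9
top pot 0.74 1152 z [16. 83. 92.] all [795.2 -26. ] [161.2  82.4] 8.6 top [797.3 -49.5] [ 69.  154.5] 67.5
top pot 0.27 270 z [10. 55. 76.] all [ 544.1 -318.7] [70.5 48.9] 54.7 top [ 551.6 -316.9] [52.1 32.2] 4.9
top mould 0.79 2141 z [30. 33. 36.] all [763.  181.9] [100.3 154. ] 5.3 top [763.3 178.8] [100.3 147.7] 5.
[... 992 characters left out ...]
[607.3 489.4] [ 52.9 164.3] 88.5
scene cup_a 0.87 594 z [23. 59. 76.] all [ 587.9 -303.8] [180.8  42. ] 14.9 top [ 602.7 -303.5] [150.5  41. ] 11.2
scene cup_a 0.76 456 z [26. 59. 76.] all [ 557.3 -236. ] [54.9 31.5] 3.8 top [ 557.3 -236. ] [54.9 31.5] 3.8
scene pot 0.93 2244 z [10. 66. 92.] all [754.9 -29.9] [ 82.3 263.5] 70.7 top [801.6 -50.8] [ 68.  158.3] 67.4
scene mould 0.65 2358 z [ 9. 35. 37.] all [811.  181.2] [273.1 152.4] 6.4 top [831.8 182.4] [234.2 150.6] 5.2
scene bowl 0.77 2068 z [ 6. 32. 51.] all [ 758.3 -190. ] [ 97.4 133.2] 40.4 top [ 769.1 -203.3] [97.6 97.4] 27.9
scene spoon 0.62 364 z [ 3. 12. 20.] all [407.2 307.4] [145.   51.9] 21.3 top [407.2 307.4] [145.   51.9] 21.3
```

```bash
python3 - <<'E'
from h import *
for cam in("top","scene"):
    W=np.load(cam+"W.npy"); p=W.reshape(-1,3); p=p[~np.isnan(p[:,0])]
    q=p[(abs(p[:,0]-662)<40)&(p[:,0]<.7)&(p[:,0]>.62)&(p[:,1]>-.16)&(p[:,1]<.01)&(p[:,2]>.019)&(p[:,2]<.032)] if 0 else p[(p[:,0]<.71)&(p[:,0]>.62)&(p[:,1]>-.15)&(p[:,1]<.03)&(p[:,2]>.019)&(p[:,2]<.032)]
    print(cam,"rail",len(q),rect(q),pca(q))
    # edge line: bins along y
    m,a=pca(q); t=np.radians(a); u=np.array([np.cos(t),np.sin(t)]); 
    l=(q[:,:2]-m[:2])@u; w=(q[:,:2]-m[:2])@[-u[1],u[0]]; print(np.round(np.percentile(l,[0,1,99,100])*1e3),np.round(np.percentile(w,[1,3,97,99])*1e3,1))
    r=p[(p[:,0]<.72)&(p[:,0]>.46)&(p[:,1]>-.4)&(p[:,1]<-.15)&(p[:,2]>.105)&(p[:,2]<.12)]; print("roof",rect(r))
    s=p[(p[:,0]<.68)&(p[:,0]>.52)&(p[:,1]>.2)&(p[:,1]<.45)&(p[:,2]<.05)]
    h=s[(s[:,2]>.030)&(s[:,1]<.34)]; print("head",len(h),rect(h),pca(h))
    g=s[(s[:,2]>.018)&(s[:,2]<.027)&(s[:,1]>.29)&(s[:,1]<.37)]; print("shaft",len(g),rect(g),pca(g))
    b=p[(p[:,0]<.75)&(p[:,0]>.45)&(p[:,1]>.35)&(p[:,1]<.65)&(p[:,2]>.085)&(p[:,2]<.1)]; print("board",rect(b))
    c=p[(p[:,0]<.5)&(p[:,0]>.38)&(p[:,1]>-.1)&(p[:,1]<.06)&(p[:,2]>.062)&(p[:,2]<.08)]; print("caddytop",rect(c),np.median(c[:,2]))
W=np.load("topW.npy")
E
```

```text
top rail 405 (array([662. , -67.8]), array([ 16.3, 165.2]), 5.3) (array([ 0.66192414, -0.06848074,  0.02401795]), np.float64(95.36693271922357))
[-82. -81.  82.  83.] [-8.  -7.6  7.6  7.9]
roof (array([ 593.5, -274.8]), array([226.3, 184.7]), 5.4)
head 120 (array([576.8, 258. ]), array([16.3, 47. ]), 84.6) (array([0.57669297, 0.25795172, 0.03485813]), np.float64(175.51096181591387))
shaft 210 (array([625.5, 326.9]), array([ 79.9, 103.1]), 85.6) (array([0.58324661, 0.3303071 , 0.02122035]), np.float64(83.15884299717088))
board (array([612.9, 495.4]), array([317.3, 225.4]), 77.6)
caddytop (array([440.1, -22.4]), array([ 60.3, 109.8]), 1.2) 0.06937665131018557
scene rail 386 (array([665.8, -67.8]), array([ 20.9, 164.8]), 4.6) (array([ 0.66937873, -0.09335859,  0.02461934]), np.float64(96.53501351199084))
[-57. -56. 106. 108.] [-8.1 -7.6  9.8 11.4]
roof (array([ 596.4, -275.8]), array([230.7, 183.5]), 5.2)
head 106 (array([582.9, 257.3]), array([17.1, 52.7]), 83.2) (array([0.58408492, 0.25634403, 0.03561032]), np.float64(175.59030306403355))
shaft 191 (array([560.6, 330.1]), array([79.7, 77.9]), 1.1) (array([0.58671475, 0.331037  , 0.02190278]), np.float64(96.1914979920896))
board (array([624.7, 479.3]), array([254.7, 238.9]), 87.1)
caddytop (array([444.8, -23. ]), array([ 65.8, 109.1]), 1.4) 0.07034157378231454
```

```bash
cat >> h.py <<'E'
TH=0.094
FX=np.array([np.sin(TH),-np.cos(TH)]);FY=np.array([np.cos(TH),np.sin(TH)]);O=np.array([.6655,-.175])
def c2w(x,y): return O+x*FX+y*FY
def w2c(p): p=np.asarray(p)[:2]-O; return np.array([p@FX,p@FY])
def pose():
    s=read_state(); q=s["ee_rot"]; return s,R.from_quat([q[1],q[2],q[3],q[0]])
def go(xy,z,head):  # grasp-point target (m), heading of tool x (deg): prints shift cm / turn deg in tool axes
    s,r=pose(); T=R.from_euler("z",head,degrees=True)*R.from_euler("x",180,degrees=True)
    t=np.array([xy[0],xy[1],z])+[0,0,.159]
    print("d",np.round(r.inv().apply(t-s["eef_pos"])*100,2),"a",np.round((r.inv()*T).as_rotvec(degrees=True),2))
def gp():
    s,r=pose(); g=s["eef_pos"]+r.apply([0,0,.159]); x=r.apply([1,0,0])
    print("t",round(float(s["time_s"]),2),"gp",np.round(g,4),"crate",np.round(w2c(g),4),"head",round(np.degrees(np.arctan2(x[1],x[0])),2),"w",round(float(s["gripper_width"])*92,1),"F",np.round(s["wrist_force"],1))
    return g
E
python3 -c "
from h import *
gp(); go((.442,-.0225),.13,1.2)"
```

```text
t 1.2 gp [ 0.2307 -0.4716  0.2458] crate [ 0.2545 -0.4608] head -63.94 w 92.4 F [0.1 0.9 0.3]
d [-31.06 -38.72  11.57] a [ 1.000e-02 -0.000e+00 -6.514e+01]
```

Request:
servo_tool(
  moves=[
    {"dx": -4,"dy": -5,"dz": 0,"az": -8,"hand": 9.18},
    {"dx": -8,"dy": -9,"dz": 1,"az": -16},
    {"dx": -12,"dy": -14,"dz": 2,"az": -25},
    {"dx": -16,"dy": -19,"dz": 4,"az": -34},
    {"dx": -20,"dy": -24,"dz": 6,"az": -43},
    {"dx": -24,"dy": -29,"dz": 8,"az": -52},
    {"dx": -28,"dy": -34,"dz": 10,"az": -60},
    {"dx": -31.06,"dy": -38.72,"dz": 11.5,"az": -65.1},
    {"dx": -31.06,"dy": -38.72,"dz": 11.5,"az": -65.1},
    {"dx": -31.06,"dy": -38.72,"dz": 11.5,"az": -65.1},
  ],
)

```text
invalid input
```

```bash
cat >> h.py <<'E'
def wristcloud():
    s,r=pose(); a,d=camera("wrist"); c=calibration("wrist");K=c["intrinsics"];T=c["T_tool_cam"]
    v,u=np.mgrid[:420,:560]; x=(u-K[0,2])/K[0,0];y=(v-K[1,2])/K[1,1]; t=np.hypot(x,y)+1e-9
    P=np.stack([x/t*np.tan(t)*d,y/t*np.tan(t)*d,d],-1); P[t>1.3]=np.nan; P[d==0]=np.nan
    return a,r.apply((P@T[:3,:3].T+T[:3,3]).reshape(-1,3)).reshape(P.shape)+s["eef_pos"]
E
python3 -c "
from h import *
gp(); a,W=wristcloud(); cv2.imwrite('pics/w1.png',a)
p=W.reshape(-1,3);p=p[~np.isnan(p[:,0])]
c=p[(abs(p[:,0]-.442)<.07)&(abs(p[:,1]+.022)<.09)&(p[:,2]>.055)&(p[:,2]<.085)];print(len(c),rect(c),np.median(c[:,2]))
q=p[(p[:,0]<.71)&(p[:,0]>.62)&(p[:,1]>-.15)&(p[:,1]<.03)&(p[:,2]>.019)&(p[:,2]<.032)];print(len(q))
if len(q)>20: print(rect(q),pca(q))
go((.442,-.0225),.053,1.2)"
```

```text
t 1.2 gp [ 0.2307 -0.4716  0.2458] crate [ 0.2545 -0.4608] head -63.94 w 92.4 F [0.1 0.9 0.3]
0 (array([0., 0.]), array([0., 0.]), 0.0) nan
0
d [-31.07 -38.72  19.27] a [ 1.000e-02 -1.000e-02 -6.514e+01]
  return _methods._mean(a, axis=axis, dtype=dtype,
  ret = ret.dtype.type(ret / rcount)
```

The move was refused as invalid, so I'll give every row all of the fields.

Request:
servo_tool(
  moves=[
    {"ax": 0,"ay": 0,"az": -8,"dx": -4,"dy": -5,"dz": 0,"hand": 9.1},
    {"ax": 0,"ay": 0,"az": -16,"dx": -8,"dy": -9,"dz": 1,"hand": 9.1},
    {"ax": 0,"ay": 0,"az": -25,"dx": -12,"dy": -14,"dz": 2,"hand": 9.1},
    {"ax": 0,"ay": 0,"az": -34,"dx": -16,"dy": -19,"dz": 4,"hand": 9.1},
    {"ax": 0,"ay": 0,"az": -43,"dx": -20,"dy": -24,"dz": 6,"hand": 9.1},
    {"ax": 0,"ay": 0,"az": -52,"dx": -24,"dy": -29,"dz": 8,"hand": 9.1},
    {"ax": 0,"ay": 0,"az": -60,"dx": -28,"dy": -34,"dz": 10,"hand": 9.1},
    {"ax": 0,"ay": 0,"az": -65.1,"dx": -31.1,"dy": -38.7,"dz": 11.5,"hand": 9.1},
    {"ax": 0,"ay": 0,"az": -65.1,"dx": -31.1,"dy": -38.7,"dz": 11.5,"hand": 9.1},
    {"ax": 0,"ay": 0,"az": -65.1,"dx": -31.1,"dy": -38.7,"dz": 11.5,"hand": 9.1},
  ],
)

```text
time_s: 2.5
eef_pos: [0.4418, -0.0218, 0.2895]
ee_rot: [0.0, 1.0, 0.011, -0.0]
wrist_force: [0.1, -0.2, 1.0]
gripper_width: 0.994
```

```bash
python3 -c "
from h import *
gp(); a,W=wristcloud(); cv2.imwrite('pics/w1.png',a)
p=W.reshape(-1,3);p=p[~np.isnan(p[:,0])]
c=p[(abs(p[:,0]-.442)<.07)&(abs(p[:,1]+.022)<.09)&(p[:,2]>.055)&(p[:,2]<.085)];print(len(c),rect(c),np.median(c[:,2]))
q=p[(p[:,0]<.71)&(p[:,0]>.62)&(p[:,1]>-.15)&(p[:,1]<.03)&(p[:,2]>.016)&(p[:,2]<.034)];print(len(q))
if len(q)>20: print(rect(q),pca(q))
go((.442,-.0225),.053,1.2)"
```

```text
t 2.5 gp [ 0.4417 -0.0219  0.1305] crate [-0.1735 -0.2084] head 1.25 w 91.4 F [ 0.1 -0.2  1. ]
11633 (array([441.9, -23.8]), array([ 60.3, 109.6]), 1.5) 0.07100107037927195
885
(array([657.7, -12.9]), array([18. , 50.8]), 5.4) (array([ 0.65528531, -0.01077649,  0.02399976]), np.float64(93.52978942362716))
d [ 0.05 -0.02  7.78] a [ 0.03  0.01 -0.04]
```

View pics/w1.png

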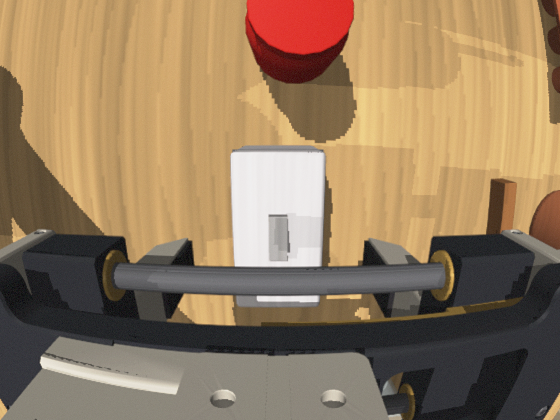

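The wrist view shows the caddy between the open fingers, at pixels (232–325, 150–305), with the jar clear above at (300,35). Measured centre is (0.442, −0.024), top 71 mm up. I'll grip it now.

Request:
servo_tool(
  moves=[
    {"ax": 0,"ay": 0,"az": 0,"dx": 0,"dy": 0.1,"dz": 3,"hand": 9.1},
    {"ax": 0,"ay": 0,"az": 0,"dx": 0,"dy": 0.2,"dz": 6,"hand": 9.1},
    {"ax": 0,"ay": 0,"az": 0,"dx": 0,"dy": 0.2,"dz": 7.6,"hand": 9.1},
    {"ax": 0,"ay": 0,"az": 0,"dx": 0,"dy": 0.2,"dz": 7.6,"hand": 5},
    {"ax": 0,"ay": 0,"az": 0,"dx": 0,"dy": 0.2,"dz": 7.6,"hand": 5},
    {"ax": 0,"ay": 0,"az": 0,"dx": 0,"dy": 0.2,"dz": 7.6,"hand": 5},
    {"ax": 0,"ay": 0,"az": 0,"dx": 0,"dy": 0.2,"dz": 7.6,"hand": 5},
    {"ax": 0,"ay": 0,"az": 0,"dx": 0,"dy": 0.2,"dz": 7.6,"hand": 5},
    {"ax": 0,"ay": 0,"az": 0,"dx": 0,"dy": 0.2,"dz": 7.6,"hand": 5},
  ],
  force=30,
)

```text
time_s: 3.68
eef_pos: [0.4419, -0.0244, 0.2145]
ee_rot: [0.0, 1.0, 0.01, 0.001]
wrist_force: [-2.8, -2.9, 6.9]
gripper_width: 0.653
```

```bash
python3 -c "
from h import *
gp(); go(c2w(-.1,-.05),.085,5.4);go(c2w(-.1,-.05),.055,5.4)"
```

```text
t 3.67 gp [ 0.4421 -0.0246  0.0555] crate [-0.1708 -0.2083] head 1.17 w 60.1 F [-2.8 -2.9  6.9]
d [16.33  5.91 -2.93] a [ 0.05 -0.06 -4.23]
d [16.33  5.9   0.07] a [ 0.05 -0.06 -4.23]
```

Request:
servo_tool(
  moves=[
    {"ax": 0,"ay": 0,"az": 0,"dx": 0,"dy": 0,"dz": -2,"hand": 5},
    {"ax": 0,"ay": 0,"az": 0,"dx": 1,"dy": 0.5,"dz": -3.5,"hand": 5},
    {"ax": 0,"ay": 0,"az": -1,"dx": 4,"dy": 1.5,"dz": -4,"hand": 5},
    {"ax": 0,"ay": 0,"az": -2,"dx": 8,"dy": 3,"dz": -4,"hand": 5},
    {"ax": 0,"ay": 0,"az": -3,"dx": 12,"dy": 4.5,"dz": -4,"hand": 5},
    {"ax": 0,"ay": 0,"az": -4.2,"dx": 15,"dy": 5.5,"dz": -4,"hand": 5},
    {"ax": 0,"ay": 0,"az": -4.2,"dx": 16.3,"dy": 5.9,"dz": -3,"hand": 5},
    {"ax": 0,"ay": 0,"az": -4.2,"dx": 16.3,"dy": 5.9,"dz": -1.5,"hand": 5},
    {"ax": 0,"ay": 0,"az": -4.2,"dx": 16.3,"dy": 5.9,"dz": -0.5,"hand": 5},
    {"ax": 0,"ay": 0,"az": -4.2,"dx": 16.3,"dy": 5.9,"dz": -0.2,"hand": 5},
    {"ax": 0,"ay": 0,"az": -4.2,"dx": 16.3,"dy": 5.9,"dz": -0.2,"hand": 5},
  ],
)

```text
time_s: 5.05
eef_pos: [0.6056, -0.0798, 0.2158]
ee_rot: [0.0, 0.999, 0.047, -0.0]
wrist_force: [-0.1, 0.3, -2.2]
gripper_width: 0.653
```

```bash
python3 -c "
from h import *
gp(); a,W=wristcloud(); cv2.imwrite('pics/w2.png',a)
p=W.reshape(-1,3);p=p[~np.isnan(p[:,0])]
q=p[(p[:,0]<.69)&(p[:,0]>.62)&(p[:,1]>-.15)&(p[:,1]<.03)&(p[:,2]>.019)&(p[:,2]<.030)]
print(len(q),rect(q),pca(q))
m,a=pca(q);t=np.radians(a);w=(q[:,:2]-m[:2])@[-np.sin(t),np.cos(t)];print(np.percentile(w,[1,5,95,99]),'crate',w2c(m))
c=p[(p[:,2]>.06)&(p[:,2]<.08)&(abs(p[:,0]-.605)<.05)&(abs(p[:,1]+.08)<.09)];print(rect(c))
"
```

```text
t 5.05 gp [ 0.6056 -0.0798  0.0568] crate [-0.1004 -0.0507] head 5.36 w 60.1 F [-0.1  0.3 -2.2]
4543 (array([645.2, -35.9]), array([47.4, 93.3]), 5.5) (array([ 0.65888465, -0.02975844,  0.02558415]), np.float64(95.24323322923652))
[-0.00889981 -0.00798713  0.00673886  0.00705344] crate [-0.14522128  0.00704647]
(array([604.3, -61.6]), array([94.2, 74.7]), 4.8)
```

View pics/w2.png

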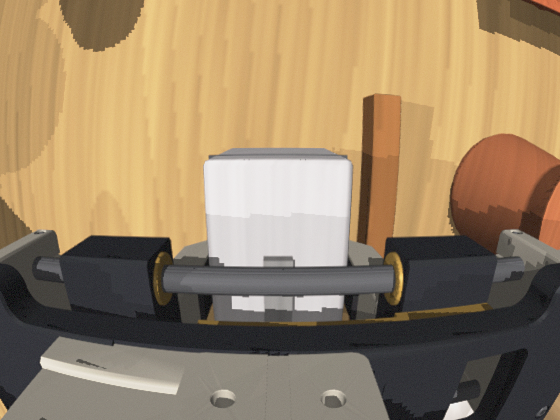

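The caddy is parallel to the rail and about 20 mm off it. The rail runs from (382,95) to (380,250) in this view. The wrist puts the rail face within 1 mm of my crate frame. I'll close the gap while watching the force.

Request:
servo_tool(
  moves=[
    {"ax": 0,"ay": 0,"az": 0,"dx": 0.6,"dy": 0,"dz": 0,"hand": 5},
    {"ax": 0,"ay": 0,"az": 0,"dx": 1.2,"dy": 0,"dz": 0.05,"hand": 5},
    {"ax": 0,"ay": 0,"az": 0,"dx": 1.7,"dy": 0,"dz": 0.1,"hand": 5},
    {"ax": 0,"ay": 0,"az": 0,"dx": 2.0,"dy": 0,"dz": 0.1,"hand": 5},
    {"ax": 0,"ay": 0,"az": 0,"dx": 2.0,"dy": 0,"dz": 0.1,"hand": 5},
    {"ax": 0,"ay": 0,"az": 0,"dx": 2.0,"dy": 0,"dz": 0.1,"hand": 5},
  ],
)

```text
time_s: 5.85
eef_pos: [0.6257, -0.0781, 0.2146]
ee_rot: [0.0, 0.999, 0.047, -0.0]
wrist_force: [-0.3, -0.6, -3.6]
gripper_width: 0.65
```

```bash
python3 -c "
from h import *
gp()"
```

```text
t 5.85 gp [ 0.6257 -0.0781  0.0556] crate [-0.1002 -0.0305] head 5.36 w 59.8 F [-0.3 -0.6 -3.6]
```

No contact yet (wrist force in x is −0.3 N). I'll keep closing in 1 mm steps.

Request:
servo_tool(
  moves=[
    {"ax": 0,"ay": 0,"az": 0,"dx": 0.1,"dy": 0,"dz": 0,"hand": 5},
    {"ax": 0,"ay": 0,"az": 0,"dx": 0.2,"dy": 0,"dz": 0,"hand": 5},
    {"ax": 0,"ay": 0,"az": 0,"dx": 0.2,"dy": 0,"dz": 0,"hand": 5},
  ],
)

```text
time_s: 6.22
eef_pos: [0.627, -0.078, 0.2146]
ee_rot: [-0.0, 0.999, 0.047, -0.002]
wrist_force: [-5.3, 0.4, -0.6]
gripper_width: 0.655
```

```bash
python3 -c "
from h import *
gp()"
```

```text
t 6.22 gp [ 0.6265 -0.078   0.0556] crate [-0.1003 -0.0297] head 5.34 w 60.2 F [-5.3  0.4 -0.6]
```

Contact is clear at −5.3 N, with the caddy centre at y = −0.0297. Next I release it, lift, and go above the stick's shaft.

Request:
servo_tool(
  moves=[
    {"ax": 0,"ay": 0,"az": 0,"dx": 0.1,"dy": 0,"dz": 0,"hand": 9.1},
    {"ax": 0,"ay": 0,"az": 0,"dx": 0.1,"dy": 0,"dz": 0,"hand": 9.1},
    {"ax": 0,"ay": 0,"az": 0,"dx": 0.1,"dy": 0,"dz": 0,"hand": 9.1},
    {"ax": 0,"ay": 0,"az": 0,"dx": 0.1,"dy": 0,"dz": 0,"hand": 9.1},
    {"ax": 0,"ay": 0,"az": 0,"dx": 0.1,"dy": 0,"dz": -3,"hand": 9.1},
    {"ax": 0,"ay": 0,"az": 0,"dx": 0.1,"dy": 0,"dz": -7,"hand": 9.1},
  ],
)

```text
time_s: 6.98
eef_pos: [0.6286, -0.0778, 0.2844]
ee_rot: [-0.0, 0.999, 0.047, -0.001]
wrist_force: [0.6, 0.3, -0.1]
gripper_width: 0.993
```

```bash
python3 -c "
from h import *
gp(); go((.582,.292),.10,-4.5); a,W=wristcloud(); cv2.imwrite('pics/w3.png',a)
p=W.reshape(-1,3);p=p[~np.isnan(p[:,0])]
c=p[(p[:,2]>.06)&(p[:,2]<.08)&(abs(p[:,0]-.627)<.05)&(abs(p[:,1]+.078)<.09)];print(rect(c),np.median(c[:,2]));r=rect(c);print(w2c(r[0]/1000))
"
```

```text
t 6.97 gp [ 0.6282 -0.0777  0.1254] crate [-0.1004 -0.028 ] head 5.36 w 91.4 F [ 0.6  0.3 -0.1]
d [ -1.18 -37.25   2.58] a [-0.03  0.14  9.86]
(array([626.4, -77.6]), array([ 60.4, 109.9]), 5.3) 0.07103506728532266
[-0.10063999 -0.02978526]
```

Request:
servo_tool(
  moves=[
    {"ax": 0,"ay": 0,"az": 0,"dx": 0,"dy": -4,"dz": 0,"hand": 9.1},
    {"ax": 0,"ay": 0,"az": 1,"dx": -0.2,"dy": -9,"dz": 0,"hand": 9.1},
    {"ax": 0,"ay": 0,"az": 3,"dx": -0.4,"dy": -15,"dz": 0,"hand": 9.1},
    {"ax": 0,"ay": 0,"az": 5,"dx": -0.6,"dy": -21,"dz": 0,"hand": 9.1},
    {"ax": 0,"ay": 0,"az": 7,"dx": -0.8,"dy": -27,"dz": 0,"hand": 9.1},
    {"ax": 0,"ay": 0,"az": 9,"dx": -1,"dy": -33,"dz": 0.5,"hand": 9.1},
    {"ax": 0,"ay": 0,"az": 9.9,"dx": -1.2,"dy": -36.5,"dz": 1.5,"hand": 9.1},
    {"ax": 0,"ay": 0,"az": 9.9,"dx": -1.2,"dy": -37.2,"dz": 2.5,"hand": 9.1},
    {"ax": 0,"ay": 0,"az": 9.9,"dx": -1.2,"dy": -37.2,"dz": 2.5,"hand": 9.1},
  ],
)

```text
time_s: 8.15
eef_pos: [0.5819, 0.2911, 0.2585]
ee_rot: [0.001, 0.999, -0.039, -0.001]
wrist_force: [-0.4, -0.0, 0.4]
gripper_width: 0.994
```

```bash
python3 -c "
from h import *
gp(); a,W=wristcloud(); cv2.imwrite('pics/w4.png',a)
p=W.reshape(-1,3);p=p[~np.isnan(p[:,0])]
n=p[(abs(p[:,0]-.585)<.06)]
for nm,q in (('head',n[(n[:,2]>.030)&(n[:,2]<.042)&(n[:,1]>.2)&(n[:,1]<.285)]),('shaft',n[(n[:,2]>.016)&(n[:,2]<.027)&(n[:,1]>.28)&(n[:,1]<.36)&(abs(n[:,0]-.583)<.03)]),('board',p[(p[:,2]>.086)&(p[:,2]<.098)&(p[:,1]>.3)&(abs(p[:,0]-.6)<.13)])):
    print(nm,len(q)); 
    if len(q)>10: print(rect(q),pca(q),q[:,1].min())
go((.582,.292),.022,-4.5)
"
```

```text
t 8.15 gp [0.5816 0.291  0.0995] crate [-0.4718 -0.0398] head -4.5 w 91.4 F [-0.4 -0.   0.4]
head 164
(array([580. , 264.7]), array([ 1.7, 48.5]), 85.6) (array([0.57956391, 0.26474513, 0.03193802]), np.float64(175.41673997491563)) 0.2620366855330595
shaft 2743
(array([584. , 316.1]), array([73. , 18.2]), 85.3) (array([0.58411079, 0.31767606, 0.02293296]), np.float64(85.09432401525024)) 0.2800172125890042
board 53613
(array([599.4, 363.8]), array([134.6, 201.4]), 86.7) (array([0.59642117, 0.3866718 , 0.09302191]), np.float64(177.9956534680151)) 0.30004695206092
d [-0.04 -0.16  7.82] a [ 0.05  0.04 -0.06]
```

View pics/w4.png

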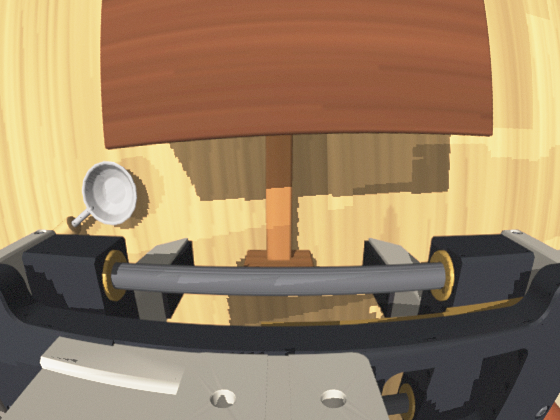

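The shaft lies between the fingers in the wrist view, at pixels (265–292, 135–260), and the fit confirms x = 0.582 at y = 0.292 with a heading of −94.8°. The board edge is well clear. Grip and pull straight out.

Request:
servo_tool(
  moves=[
    {"ax": 0,"ay": 0,"az": 0,"dx": 0,"dy": -0.1,"dz": 3,"hand": 9.1},
    {"ax": 0,"ay": 0,"az": 0,"dx": 0,"dy": -0.1,"dz": 6,"hand": 9.1},
    {"ax": 0,"ay": 0,"az": 0,"dx": 0,"dy": -0.1,"dz": 7.6,"hand": 6},
    {"ax": 0,"ay": 0,"az": 0,"dx": 0,"dy": -0.1,"dz": 7.6,"hand": 1},
    {"ax": 0,"ay": 0,"az": 0,"dx": 0,"dy": -0.1,"dz": 7.6,"hand": 1},
    {"ax": 0,"ay": 0,"az": 0,"dx": 0,"dy": -0.1,"dz": 7.6,"hand": 1},
    {"ax": 0,"ay": 0,"az": 0,"dx": 0,"dy": -0.1,"dz": 7.6,"hand": 1},
    {"ax": 0,"ay": 0,"az": 0,"dx": 0,"dy": -0.1,"dz": 7.6,"hand": 1},
    {"ax": 0,"ay": 0,"az": 0,"dx": 0,"dy": -0.1,"dz": 7.6,"hand": 1},
    {"ax": 0,"ay": 0,"az": 0,"dx": 0,"dy": -0.1,"dz": 7.6,"hand": 1},
  ],
  force=20,
)

```text
time_s: 9.45
eef_pos: [0.5822, 0.2925, 0.1837]
ee_rot: [0.0, 0.999, -0.04, -0.0]
wrist_force: [-0.6, -0.0, -0.1]
gripper_width: 0.195
```

```bash
python3 -c "
from h import *
gp()"
```

```text
t 9.45 gp [0.5822 0.2925 0.0247] crate [-0.4732 -0.0391] head -4.54 w 18.0 F [-0.6 -0.  -0.1]
```

Request:
servo_tool(
  moves=[
    {"ax": 0,"ay": 0,"az": 0,"dx": 0,"dy": 2,"dz": 0,"hand": 1},
    {"ax": 0,"ay": 0,"az": 0,"dx": 0,"dy": 5,"dz": 0,"hand": 1},
    {"ax": 0,"ay": 0,"az": 0,"dx": 0,"dy": 8,"dz": 0,"hand": 1},
    {"ax": 0,"ay": 0,"az": 0,"dx": 0,"dy": 11,"dz": 0,"hand": 1},
    {"ax": 0,"ay": 0,"az": 0,"dx": 0,"dy": 14,"dz": 0,"hand": 1},
    {"ax": 0,"ay": 0,"az": -2,"dx": 1,"dy": 16,"dz": 0,"hand": 1},
    {"ax": 0,"ay": 0,"az": -4,"dx": 2,"dy": 18,"dz": 0,"hand": 1},
    {"ax": 0,"ay": 0,"az": -6,"dx": 3,"dy": 20,"dz": 0,"hand": 1},
    {"ax": 0,"ay": 0,"az": -8,"dx": 4,"dy": 21.5,"dz": 0,"hand": 1},
    {"ax": 0,"ay": 0,"az": -9.9,"dx": 4.8,"dy": 22.6,"dz": 0,"hand": 1},
    {"ax": 0,"ay": 0,"az": -9.9,"dx": 4.8,"dy": 22.6,"dz": 0,"hand": 1},
    {"ax": 0,"ay": 0,"az": -9.9,"dx": 4.8,"dy": 22.6,"dz": 0,"hand": 1},
  ],
)

```text
time_s: 10.95
eef_pos: [0.6117, 0.063, 0.1837]
ee_rot: [0.0, 0.999, 0.046, -0.0]
wrist_force: [0.3, 0.8, -0.4]
gripper_width: 0.194
```

Request:
servo_tool(
  moves=[
    {"ax": 0,"ay": 0,"az": 0,"dx": 0,"dy": 0,"dz": 0,"hand": 5},
    {"ax": 0,"ay": 0,"az": 0,"dx": 0,"dy": 0,"dz": 0,"hand": 5},
    {"ax": 0,"ay": 0,"az": 0,"dx": 0,"dy": 0,"dz": 0,"hand": 5},
    {"ax": 0,"ay": 0,"az": 0,"dx": 0,"dy": 0,"dz": -4,"hand": 5},
    {"ax": 0,"ay": 0,"az": 0,"dx": 0,"dy": 0,"dz": -8,"hand": 5},
    {"ax": 0,"ay": 0,"az": 0,"dx": 0,"dy": -4,"dz": -9,"hand": 5},
    {"ax": 0,"ay": 0,"az": 0,"dx": 0,"dy": -9,"dz": -9,"hand": 5},
    {"ax": 0,"ay": 0,"az": 0,"dx": 0,"dy": -12,"dz": -9,"hand": 5},
    {"ax": 0,"ay": 0,"az": 0,"dx": 0,"dy": -12,"dz": -9,"hand": 5},
  ],
)

```text
time_s: 12.08
eef_pos: [0.6003, 0.1851, 0.2736]
ee_rot: [-0.0, 0.999, 0.048, -0.0]
wrist_force: [-1.0, -0.9, -0.1]
gripper_width: 0.546
```

```bash
python3 -c "
from h import *
gp(); a,W=wristcloud(); cv2.imwrite('pics/w5.png',a)
p=W.reshape(-1,3);p=p[~np.isnan(p[:,0])]
p=p[(abs(p[:,0]-.605)<.05)&(p[:,1]>0)&(p[:,1]<.3)]
for nm,q in (('grip',p[(p[:,2]>.053)&(p[:,2]<.068)&(p[:,1]>.14)]),('shaft',p[(p[:,2]>.016)&(p[:,2]<.027)])):
    print(nm,len(q)); 
    if len(q)>10: print(rect(q),pca(q),'crate',w2c(pca(q)[0]))
a,d=camera('top');W=cloud('top',d);p=W.reshape(-1,3);p=p[~np.isnan(p[:,0])]
q=p[(abs(p[:,0]-.605)<.05)&(p[:,1]>0)&(p[:,1]<.25)&(p[:,2]>.03)&(p[:,2]<.07)]; print('top',rect(q[q[:,1]<.06]) if (q[:,1]<.06).any() else 0)
cv2.imwrite('pics/top5.png',a)
"
```

```text
t 12.07 gp [0.6003 0.1852 0.1146] crate [-0.3647 -0.0311] head 5.56 w 50.3 F [-1.  -0.9 -0.1]
grip 1765
(array([599.3, 198.5]), array([17.8, 40.5]), 5.3) (array([0.59902403, 0.20002948, 0.06055039]), np.float64(95.00168071794538)) crate [-0.37961337 -0.03098162]
shaft 1142
(array([603. , 156.2]), array([ 18. , 125.4]), 5.4) (array([0.60497514, 0.13504718, 0.02277076]), np.float64(95.49415948050196)) crate [-0.31435936 -0.03115613]
top (array([612.9,  29.4]), array([47.7, 15.9]), 6.0)
```

View pics/w5.png

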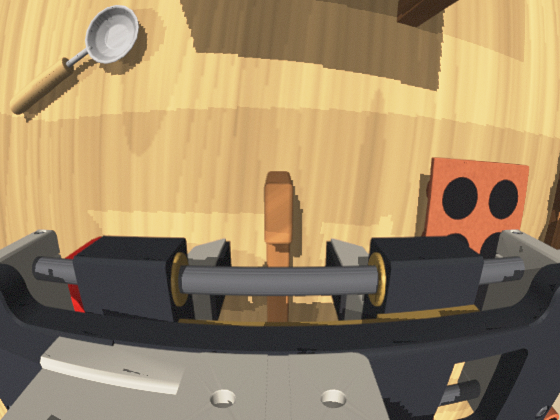

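The view shows the stick drawn clear and aligned with the rail, its grip at pixels (265–292, 172–243). Measured grip centre is crate (−0.379, −0.031), heading 5.3°. I'll take it by the upright grip.

Request:
servo_tool(
  moves=[
    {"ax": 0,"ay": 0,"az": 0.2,"dx": 0,"dy": -1.4,"dz": 1,"hand": 5},
    {"ax": 0,"ay": 0,"az": 0.2,"dx": 0,"dy": -1.4,"dz": 4,"hand": 5},
    {"ax": 0,"ay": 0,"az": 0.2,"dx": 0,"dy": -1.4,"dz": 6.6,"hand": 5},
    {"ax": 0,"ay": 0,"az": 0.2,"dx": 0,"dy": -1.4,"dz": 6.6,"hand": 1},
    {"ax": 0,"ay": 0,"az": 0.2,"dx": 0,"dy": -1.4,"dz": 6.6,"hand": 1},
    {"ax": 0,"ay": 0,"az": 0.2,"dx": 0,"dy": -1.4,"dz": 6.6,"hand": 1},
    {"ax": 0,"ay": 0,"az": 0.2,"dx": 0,"dy": -1.4,"dz": 6.6,"hand": 1},
    {"ax": 0,"ay": 0,"az": 0.2,"dx": 0,"dy": -1.4,"dz": 6.6,"hand": 1},
  ],
  force=45,
)

```text
time_s: 13.18
eef_pos: [0.5999, 0.1968, 0.2088]
ee_rot: [-0.0, 0.999, 0.045, 0.001]
wrist_force: [-0.1, -0.3, 5.3]
gripper_width: 0.192
```

```bash
python3 -c "
from h import *
gp()"
```

```text
t 13.18 gp [0.6002 0.1968 0.0498] crate [-0.3763 -0.0301] head 5.15 w 17.7 F [-0.1 -0.3  5.3]
```

Request:
servo_tool(
  moves=[
    {"ax": 0,"ay": 0,"az": -0.8,"dx": -0.3,"dy": 1,"dz": 0,"hand": 1},
    {"ax": 0,"ay": 0,"az": -1.7,"dx": -0.5,"dy": 2.5,"dz": 0,"hand": 1},
    {"ax": 0,"ay": 0,"az": -1.7,"dx": -0.5,"dy": 3.8,"dz": 0,"hand": 1},
    {"ax": 0,"ay": 0,"az": -1.7,"dx": -0.48,"dy": 4.5,"dz": 0,"hand": 1},
    {"ax": 0,"ay": 0,"az": -1.7,"dx": -0.46,"dy": 5.2,"dz": 0,"hand": 1},
    {"ax": 0,"ay": 0,"az": -1.7,"dx": -0.44,"dy": 6,"dz": 0,"hand": 1},
    {"ax": 0,"ay": 0,"az": -1.7,"dx": -0.42,"dy": 7,"dz": 0,"hand": 1},
    {"ax": 0,"ay": 0,"az": -1.7,"dx": -0.4,"dy": 8,"dz": 0,"hand": 1},
    {"ax": 0,"ay": 0,"az": -1.7,"dx": -0.38,"dy": 9,"dz": 0,"hand": 1},
  ],
)

```text
time_s: 14.3
eef_pos: [0.6039, 0.1075, 0.2088]
ee_rot: [-0.001, 0.998, 0.06, 0.001]
wrist_force: [-1.6, 6.8, 6.8]
gripper_width: 0.192
```

```bash
cat > chk.py <<'E'
from h import *
gp()
a,d=camera('top');W=cloud('top',d);p=W.reshape(-1,3)+[.002,0,0];p=p[~np.isnan(p[:,0])]
c=np.array([w2c(q) for q in p]); m=(p[:,2]>.058)&(p[:,2]<.08)&(c[:,0]>-.2)&(c[:,0]<.2)&(c[:,1]<.01)&(c[:,1]>-.075)
q=c[m]; print('caddy top',len(q)); (print('crate mm',rect(q), 'x',q[:,0].min(),q[:,0].max(),'y',np.percentile(q[:,1],[1,99])) if len(q)>9 else 0)
cv2.imwrite('pics/chk.png',a[120:270,280:500].repeat(3,0).repeat(3,1))
E
python3 chk.py
```

```text
t 14.3 gp [0.6042 0.1078 0.0498] crate [-0.2873 -0.0345] head 6.86 w 17.7 F [-1.6  6.8  6.8]
caddy top 1089
crate mm (array([-55.9, -29.3]), array([ 60. , 110.5]), 89.9) x -0.11115558361034873 -0.0006345521452955166 y [-5.89591337e-02 -9.94191182e-05]
```

Request:
servo_tool(
  moves=[
    {"ax": 0,"ay": 0,"az": 0,"dx": -0.02,"dy": 1,"dz": 0,"hand": 1},
    {"ax": 0,"ay": 0,"az": 0,"dx": -0.04,"dy": 2,"dz": 0,"hand": 1},
    {"ax": 0,"ay": 0,"az": 0,"dx": -0.06,"dy": 3,"dz": 0,"hand": 1},
    {"ax": 0,"ay": 0,"az": 0,"dx": -0.08,"dy": 4,"dz": 0,"hand": 1},
    {"ax": 0,"ay": 0,"az": 0,"dx": -0.1,"dy": 5,"dz": 0,"hand": 1},
    {"ax": 0,"ay": 0,"az": 0,"dx": -0.12,"dy": 6,"dz": 0,"hand": 1},
    {"ax": 0,"ay": 0,"az": 0,"dx": -0.14,"dy": 7,"dz": 0,"hand": 1},
    {"ax": 0,"ay": 0,"az": 0,"dx": -0.16,"dy": 8,"dz": 0,"hand": 1},
    {"ax": 0,"ay": 0,"az": 0,"dx": -0.18,"dy": 9,"dz": 0,"hand": 1},
    {"ax": 0,"ay": 0,"az": 0,"dx": -0.2,"dy": 10,"dz": 0,"hand": 1},
  ],
)

```text
time_s: 15.6
eef_pos: [0.6137, 0.0082, 0.2088]
ee_rot: [-0.001, 0.998, 0.06, 0.0]
wrist_force: [-2.1, 9.1, 8.0]
gripper_width: 0.192
```

```bash
python3 chk.py
```

```text
t 15.6 gp [0.6139 0.0085 0.0498] crate [-0.1876 -0.0342] head 6.85 w 17.6 F [-2.1  9.1  8. ]
caddy top 604
crate mm (array([ 35.2, -29.1]), array([95.4, 60.4]), 0.0) x -0.01246181944510026 0.08291163749056268 y [-0.0590028  -0.00014272]
```

View pics/chk.png

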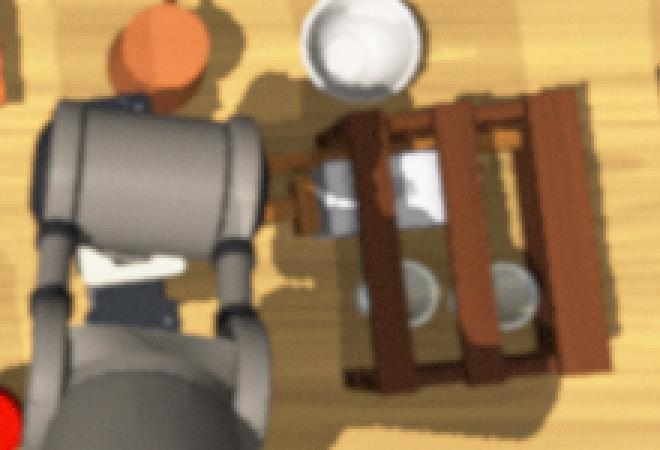

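The picture shows the head, at (305,205), squarely behind the caddy. The caddy is flush on the rail inside the crate and both cups are clear at (400,290) and (510,295). About 7 cm remain, and I'll finish slowly while watching the force.

Request:
servo_tool(
  moves=[
    {"ax": 0,"ay": 0,"az": 0,"dx": -0.02,"dy": 1,"dz": 0,"hand": 1},
    {"ax": 0,"ay": 0,"az": 0,"dx": -0.04,"dy": 2,"dz": 0,"hand": 1},
    {"ax": 0,"ay": 0,"az": 0,"dx": -0.06,"dy": 3,"dz": 0,"hand": 1},
    {"ax": 0,"ay": 0,"az": 0,"dx": -0.08,"dy": 4,"dz": 0,"hand": 1},
    {"ax": 0,"ay": 0,"az": 0,"dx": -0.1,"dy": 5,"dz": 0,"hand": 1},
    {"ax": 0,"ay": 0,"az": 0,"dx": -0.12,"dy": 6,"dz": 0,"hand": 1},
    {"ax": 0,"ay": 0,"az": 0,"dx": -0.13,"dy": 6.5,"dz": 0,"hand": 1},
    {"ax": 0,"ay": 0,"az": 0,"dx": -0.14,"dy": 6.8,"dz": 0,"hand": 1},
    {"ax": 0,"ay": 0,"az": 0,"dx": -0.14,"dy": 7.0,"dz": 0,"hand": 1},
  ],
)

```text
time_s: 16.77
eef_pos: [0.6207, -0.0614, 0.2088]
ee_rot: [-0.001, 0.998, 0.06, 0.0]
wrist_force: [-2.2, 8.3, 7.4]
gripper_width: 0.196
```

```bash
python3 chk.py
```

```text
t 16.77 gp [ 0.6208 -0.061   0.0498] crate [-0.1177 -0.0338] head 6.85 w 18.0 F [-2.2  8.3  7.4]
caddy top 675
crate mm (array([109. , -29.2]), array([102.1,  60.4]), 0.1) x 0.0579599241667396 0.1600299548566014 y [-0.05922222 -0.00020916]
```

Request:
servo_tool(
  moves=[
    {"ax": 0,"ay": 0,"az": 0,"dx": 0,"dy": 0.1,"dz": 0,"hand": 1},
    {"ax": 0,"ay": 0,"az": 0,"dx": 0,"dy": 0.2,"dz": 0,"hand": 1},
    {"ax": 0,"ay": 0,"az": 0,"dx": 0,"dy": 0.3,"dz": 0,"hand": 1},
    {"ax": 0,"ay": 0,"az": 0,"dx": 0,"dy": 0.3,"dz": 0,"hand": 1},
  ],
)

```text
time_s: 17.32
eef_pos: [0.621, -0.0632, 0.2088]
ee_rot: [-0.002, 0.998, 0.06, 0.0]
wrist_force: [-1.8, 12.1, 9.6]
gripper_width: 0.19
```

```bash
python3 chk.py
```

```text
t 17.32 gp [ 0.621  -0.0626  0.0498] crate [-0.116  -0.0338] head 6.86 w 17.5 F [-1.8 12.1  9.6]
caddy top 659
crate mm (array([109. , -29.2]), array([60.4, 99.9]), 89.9) x 0.058986583945717666 0.1588904946450933 y [-0.0592188  -0.00028542]
```

Request:
servo_tool(
  moves=[
    {"ax": 0,"ay": 0,"az": 0,"dx": 0,"dy": 0.1,"dz": 0,"hand": 1},
    {"ax": 0,"ay": 0,"az": 0,"dx": 0,"dy": 0.2,"dz": 0,"hand": 1},
    {"ax": 0,"ay": 0,"az": 0,"dx": 0,"dy": 0.2,"dz": 0,"hand": 1},
  ],
)

```text
time_s: 17.75
eef_pos: [0.6211, -0.0637, 0.2088]
ee_rot: [-0.003, 0.998, 0.06, -0.0]
wrist_force: [-3.2, 19.8, 10.6]
gripper_width: 0.193
```

```bash
python3 chk.py
```

```text
t 17.75 gp [ 0.621  -0.0628  0.0498] crate [-0.1159 -0.0338] head 6.88 w 17.7 F [-3.2 19.8 10.6]
caddy top 658
crate mm (array([109. , -29.3]), array([99.8, 60. ]), 0.0) x 0.05912261049592402 0.15891034806070575 y [-0.05910188 -0.00017469]
```

The caddy is home: the force rose to 20 N with no further motion. Next I draw the stick back, release and lift.

Request:
servo_tool(
  moves=[
    {"ax": 0,"ay": 0,"az": 0,"dx": 0,"dy": -0.7,"dz": 0,"hand": 1},
    {"ax": 0,"ay": 0,"az": 0,"dx": 0,"dy": -2,"dz": 0,"hand": 1},
    {"ax": 0,"ay": 0,"az": 0,"dx": 0.05,"dy": -5,"dz": 0,"hand": 1},
    {"ax": 0,"ay": 0,"az": 0,"dx": 0.1,"dy": -8,"dz": 0,"hand": 1},
    {"ax": 0,"ay": 0,"az": 0,"dx": 0.15,"dy": -11,"dz": 0,"hand": 1},
    {"ax": 0,"ay": 0,"az": 0,"dx": 0.2,"dy": -14,"dz": 0,"hand": 1},
    {"ax": 0,"ay": 0,"az": 0,"dx": 0.2,"dy": -16,"dz": 0,"hand": 1},
    {"ax": 0,"ay": 0,"az": 0,"dx": 0.2,"dy": -16,"dz": 0,"hand": 1},
  ],
)

```text
time_s: 18.8
eef_pos: [0.6044, 0.0935, 0.2088]
ee_rot: [-0.001, 0.998, 0.061, 0.001]
wrist_force: [-0.4, 4.5, 7.0]
gripper_width: 0.19
```

Request:
servo_tool(
  moves=[
    {"ax": 0,"ay": 0,"az": 0,"dx": 0,"dy": 0,"dz": 0,"hand": 5},
    {"ax": 0,"ay": 0,"az": 0,"dx": 0,"dy": 0,"dz": 0,"hand": 5},
    {"ax": 0,"ay": 0,"az": 0,"dx": 0,"dy": 0,"dz": 0,"hand": 5},
    {"ax": 0,"ay": 0,"az": 0,"dx": 0,"dy": 0,"dz": -3,"hand": 5},
    {"ax": 0,"ay": 0,"az": 0,"dx": 0,"dy": 0,"dz": -8,"hand": 5},
    {"ax": 0,"ay": 0,"az": 0,"dx": -5,"dy": -3,"dz": -12,"hand": 5},
    {"ax": 0,"ay": 0,"az": 0,"dx": -11,"dy": -5,"dz": -14,"hand": 5},
    {"ax": 0,"ay": 0,"az": 0,"dx": -15,"dy": -6,"dz": -14,"hand": 5},
    {"ax": 0,"ay": 0,"az": 0,"dx": -15,"dy": -6,"dz": -14,"hand": 5},
  ],
)

```text
time_s: 19.92
eef_pos: [0.4452, 0.1337, 0.3481]
ee_rot: [0.0, 0.998, 0.061, -0.001]
wrist_force: [0.1, 0.0, 0.4]
gripper_width: 0.543
```

```bash
python3 chk.py; python3 -c "
from h import *
a,d=camera('top');W=cloud('top',d)+[.002,0,0];p=W.reshape(-1,3);p=p[~np.isnan(p[:,0])]
c=np.array([w2c(q) for q in p]);m=(p[:,2]>.014)&(p[:,2]<.07)&(c[:,0]<-.03)&(c[:,0]>-.36)&(c[:,1]<-.001)&(c[:,1]>-.07)
print('stick',rect(c[m]),p[m][:,2].max())
for n in ('jar','pot','mould','bowl','spoon'):
    r=trace('top',n)
    if r:
        q=W[r[0]['pixels']];q=q[~np.isnan(q[:,0])];z=np.percentile(q[:,2],95);print(n,rect(q[q[:,2]>z-.012]))
cv2.imwrite('pics/end.png',cv2.resize(a,(800,600)))
"
```

```text
t 19.93 gp [0.445  0.1337 0.1891] crate [-0.328  -0.1906] head 6.94 w 50.0 F [0.1 0.  0.4]
caddy top 656
crate mm (array([108.9, -29.4]), array([99.5, 60.1]), 0.1) x 0.05911802984725348 0.15856595094455256 y [-5.90823095e-02 -8.60660417e-05]
stick (array([-196.1,  -25.2]), array([ 49.4, 199.1]), 86.8) 0.06502217366382232
jar (array([ 595.3, -274.8]), array([225.7, 184. ]), 5.5)
pot (array([798.5, -50. ]), array([ 69.6, 151.3]), 67.1)
mould (array([766. , 176.6]), array([101.4, 147.4]), 4.8)
bowl (array([ 767. , -201.9]), array([97.1, 94.1]), 89.2)
spoon (array([447.1, 325.2]), array([49.8, 57.8]), 80.5)
```

View pics/end.png

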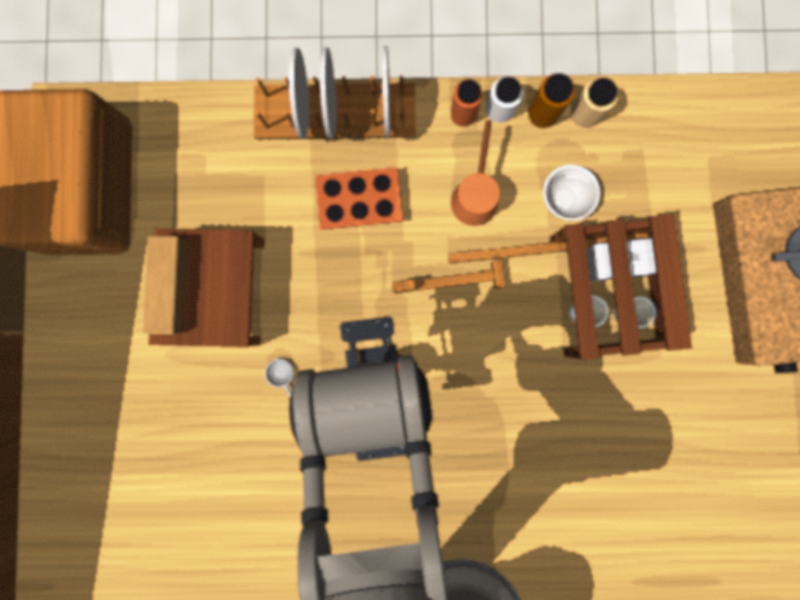

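The top view shows the caddy home under the roof at (622,258), the stick flat in front of the mouth from (395,287) to (503,275), and everything else in place. The hand hovers free above the jar. Handing in.

```bash
python3 -c "
from station import *
print(finish_job())"
```

```text
the job is handed in; nothing more can be done
None
```

I set the caddy flush on the rail outside the mouth and let go of it. Then I pulled the stick out by its shaft, took it again by its upright grip, and fed the caddy along the rail until it stopped against the back board. The stick is drawn back, lying in front of the crate and released. I handed the job in at about 20 s; no verdict is reported.

**Last checks, from the top camera:**
- **Caddy:** its rear lies 59 mm inside the mouth, so its centre is about 114 mm in (home is 115). It is 29 to 30 mm off the rail face, which means touching it, and turned about 0.1°.
- **Home stop:** on the final push the wrist force rose to about 20 N with no further movement.
- **Stick:** it lies at crate x −296 to −97 mm, fully outside the crate. Its top read 65 mm at most against a true 60 mm.
- **Bystanders:** pot, mould and bowl measured within about 3 mm of where they started.
- **Robot:** it touches nothing and the wrist force is near zero.

**Checks that failed or disagreed:**
- **Jar and spoon:** the arm hid the jar and partly hid the spoon in the final picture. The jar search returned the crate instead and the spoon reading was only partial, so neither was confirmed by measurement. Neither was knowingly approached: the hand passed and now hovers about 75 mm above the jar.
- **Cups:** I checked these only by eye; they look unmoved.
- **Cameras:** the top and scene cameras disagreed by about 4 mm in world x. I settled that with the wrist camera and by touching the rail.

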